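# Stow the moisture meter and tuck its retaining tab

## Robot

A 7-joint arm with a two-finger parallel gripper is mounted at the origin on a cart in front of the work surface, level with it; the furniture and walls round the work are solid. World frame = base frame: x ahead of the robot, y to its left, z up, the work surface at z = 0. Lengths are in m, angles in rad, forces in N, time in s.
With the tool pointing down it reaches from about 0.425 to 0.875 m from the base axis. Payload 8.4 kg.
Tool frame: the origin (TCP) lies on the centre line of the jaws, within the pads' length; the fingertips stand 8 mm ahead of it and the grasp point (between the pads) lies 11 mm behind it; z points along the fingers, y is the line along which they close (so a half turn about z gives the same grasp; the last joint's range is limited). The gripper opens to 85 mm and grips with 20 to 120 N. Pads are 22 mm wide; open, the fingers measure 114 mm over their backs; the gripper's body (76 mm by 85 mm) begins 54 mm behind the grasp point. The pads swing forward as they close: fully open they stand 13 mm farther back than shut.
Start: joints at [-1.389, 0.333, 0.04, 1.465, -0.013, 1.343, -0.059], TCP at [0.18, 0.625, 0.239] pointing down, gripper open.
Joint ranges: [-2.58, 2.58], [-0.38, 2.09], [-1.3, 1.39], [0.25, 2.4], [-1.5, 4.64], [0.08, 2.09], [-2.65, 2.65]. Speed limits (rad/s): [2.22, 2.22, 2.79, 2.79, 3.14, 3.14, 3.14].

## Interface

Orientations are given as [roll, pitch, yaw] about the fixed x, y, z axes, in that order (R = Rz(yaw) Ry(pitch) Rx(roll)).
In Python, from cell import readout, read_camera, camera_params, robot, nets gives the robot as it stands. The module is installed in compiled form; this text tells all that it offers.
- The arm moves only by the tool servo_tool, never from a script. Its argument "plan" is a list of rows, each an object of numbers: "tx", "ty", "tz": the shift along the tool's x, y, z as a fraction of full scale; "wx", "wy", "wz": the turn, a rotation vector about the tool's x, y, z as a fraction of full scale. A call has 1 to 5 rows; each row is the pose to reach, as a shift and turn from the pose commanded when the call began, along the tool's axes at that moment, turning the shorter way round; what a row does not reach only later rows make up. Full scale, the value 1, is 30 cm for a shift and pi rad for a turn. A row lasts 1/8 s, in which the tool goes at most 62.5 mm and 10.7 degrees, less where a joint would pass 70% of its speed; a pose out of reach is approached as far as the arm can. A call with a number of a shift or a turn outside -1 to 1 is refused whole. A call with a gripper value outside its range is refused whole. "claw" is the opening, from 0 (shut) to 1 (fully open), set as the call begins (left out, the last holds). The fingers move at their own pace and stop on an object; "squeeze" is the grip in N (left out, the last holds). Time passes only in rows, so rows that repeat a pose let the fingers close. It gives the time, the measured TCP pose, the force, the opening and the grip force at its end, in the units of the state.
- readout.get_obs(): the state, without advancing time (a new reading comes with each control period).
- read_camera(name): name is "scene" or "top"; returns the picture (400x640x3 uint8, blue, green, red); there is no depth.
- camera_params(name): a dict with "intrinsics" (3x3 intrinsics, pixels), "distortion" ([k1, k2, p1, p2, k3] as OpenCV has them; the pictures are not rectified), "origin" and "orientation" of the camera in the world. Camera axes: x right, y down, z forward; pixel columns grow to the right and rows downward; lengths in m; the calibration is good to about 2 mm. A picture is of the moment at which its call begins. camera_params takes no time and is no camera call.
- robot.job_done(): hands the job in; it is judged then, once.
Trained networks look in the newest picture that a camera, given by its name, has taken for a name from the list of things; names that differ only in an ending like _2 or _b are one class to them, and where a whole thing is asked for, a point or a joint stands for the part that bears it (a point fixed in the world has none). Each returns a list of dicts, best first, with "conf" (0 to 1); they miss things now and then, are a little off and sometimes report something else, mostly with a low value. They report only what shows in the picture. A call takes as long as a camera call.
- nets.spot_in(camera, query): "centre" ([x, y, z] in m, in world coordinates, good to about 4 mm: the middle of the surface that is visible of it).
- nets.cut_out(camera, query): "pixels" (400x640 bool, what is visible of it).
The state is a dict: "t": time; "qpos": joint angles; "joint_vel": joint speeds; "joint_torque": joint torques, N m; "tcp_pos": TCP position; "eef_rot": TCP orientation; "force": force on the tool from outside, world axes, zero at the start; "ft_torque": the same for the moment, N m; "grip_width": opening from 0.0 (shut) to 1.0 (fully open); "gripper_force": force on a finger pad.
Only numpy, scipy, OpenCV 4.12 (cv2) and the standard library are available. Lean on these libraries where they do the work, as an engineer would, in place of code of your own. Each camera call takes 0.05 s, during which the arm holds its last target. There are 200 camera calls.

## Task

Put the moisture meter away without picking anything up: with the fingertips, push the meter along the bench until it is fully home against the back wall of its plywood cradle, then fold the sprung metal tab over it and push the tab's edge as far as it goes beneath the steel lip, so that the tab stays shut when you let go. The meter must never be lifted or tipped, and the tape measure, the spring clamp and the wood offcut beside the cradle stay where they are.

Things in the scene. Friction and masses are not known exactly. Their poses are not given: they have to be found in the camera images.
- cradle: Plywood cradle fixed to the bench: two side walls and a back wall, 30 mm high, no floor. Origin on the bench, centre of the bay; x runs from the open mouth to the back wall, y to the left (tab's hinge side), z up. Bay 68 mm wide, straight walls x -60 to +60 mm, flared guides out to x -77; walls 12 mm thick, a hinge block on the left out to y +64
- back_wall (a point): middle of the back wall's inner face, cradle frame (60, 0, 15) mm; the meter's far end stops here
- lip_edge (a point): middle of the inner lower edge of the fixed steel lip over the right wall, cradle frame (5, -24, 43) mm; axes as the cradle's. The lip is 64 mm long along x, covers y -49 to -24, underside z 43, top z 47; its edge is turned up as a lead-in to y -18, z 51
- meter_center (a point): centre of the moisture meter, a dark flat instrument 124 x 62 x 22 mm, about 0.2 kg, on the bench half in the cradle's mouth, its long x axis along the cradle's. 11 mm above the bench, 62 mm from each end; ends 20 mm high. Fully home, this point is at cradle x -2 mm, and the near end sticks out 4 mm in front of the straight walls
- tab_pin (a point): middle of the tab's hinge pin: along the cradle's x axis, cradle x 5, z 38 mm, y 54 mm less the slide's travel; axes as the cradle's. It runs in slots of two steel brackets on the left wall (4 mm thick, at cradle x -29 and +39, y 19 to 63, up to z 48 mm), 64 mm apart; the tab swings between them
- tab (a joint): tab's angle (rad): 0 flat across the bay (stop), 1.57 upright, 2.2 fully open, leaning left (stop). Aluminium plate 50 mm wide along x, 4 mm thick, reaching 66 mm from the pin; flat, its top is at z 40 mm, 3 mm below the lip's underside. A weak spring (0.07 N m when flat) lifts it unless its edge is under the lip; tucked and let go it rests up against the lip at about 0.05
- tab_slide (a joint): travel of the tab and its pin towards the lip (m): 0 back, 0.028 fully forward (stop). It takes about 4 N and stays where left. The flat tab's edge is at cradle y -12 mm when back, y -40 when fully forward, 16 mm under the lip; slid more than 5 mm forward while open, the tab fouls the lip's turned-up edge when folded
- tab_edge (a point): middle of the tab's free edge, half-way through its thickness; 66 mm from the pin
- tab_ridge (a point): top of the thumb ridge on the tab's outer face (upper face when flat), 44 mm from the pin; the ridge is 40 mm long along the cradle's x, 6 mm wide, 10 mm high above the face. With the tab flat, a fingertip on the ridge's hinge side can push the tab forward
- tape_measure: tape measure, a rounded case 36 x 76 x 70 mm, standing on the bench to the right of the cradle; origin under its middle. Leave it alone
- spring_clamp: black spring clamp 71 x 134 x 21 mm, lying on the bench right of the cradle's mouth; origin under its middle. Leave it alone
- offcut: flat wood offcut 60 x 90 x 18 mm, lying on the bench left of the cradle's mouth; origin under its middle. Leave it alone
- meter: the same meter's body; origin under its middle, at bench height; axes as for meter_center

How it is judged:
On the way, in this order (a step that is already met when the one before it is completed fails the run):
1. the meter is home in the cradle (within 7 mm of the back wall) while the tab still stands open (x of meter_center in the frame of cradle above -0.009 m and value of joint tab above 0.8 rad), for 0.1 s.
2. the tab is folded flat, its edge not yet under the lip (value of joint tab below 0.09 rad and value of joint tab_slide below 0.012 m), for 0.02 s.
3. the tab is pushed forward, its edge under the lip (value of joint tab below 0.1 rad and value of joint tab_slide above 0.021 m), for 0.2 s.
At the end, for the whole second after the job is handed in: The meter lies in the cradle within 7 mm of the back wall; the tab, let go, lies shut (below 0.1 rad) with its slide at least 21 of 28 mm forward, so that its edge is at least 9 mm under the lip; all is at rest (all of step 3 and x of meter_center in the frame of cradle above -0.009 m and y of meter_center in the frame of cradle between -0.006 and 0.006 m and height (world z) of meter_center below 0.015 m and linear speed of meter below 0.02 m/s and velocity of joint tab between -0.1 and 0.1 rad/s); the robot touches nothing.
It fails at once if the meter is lifted more than 10 mm or tipped more than 0.2 rad (height (world z) of meter_center above 0.021 m or angle between meter_center's own z axis and vertical above 0.2 rad).
It fails at once if the tape measure is moved more than 25 mm (distance of tape_measure from where it was at the start of the episode above 0.025 m).
It fails at once if the spring clamp is moved more than 25 mm (distance of spring_clamp from where it was at the start of the episode above 0.025 m).
It fails at once if the offcut is moved more than 25 mm (distance of offcut from where it was at the start of the episode above 0.025 m).
It also fails if it takes over 42 s, if anything falls off the work surface, if the arm or the gripper's body presses on something with over 40 N, if the wrist force passes 120 N, or if a joint passes its speed limit or range.

## Working session

There is one attempt and no reset: what is moved stays moved. The work goes in short steps, Python scripts to look and compute and a tool call to move; the robot and the scene stay as the last step left them, time stands still between calls to the robot, and variables do not carry over. Pictures are saved under pics/ and viewed, at most 10 in all, crops included, and the job is handed in when it is done.

Besides the shell and the picture viewer there is one more tool, called after "Call:" as name(argument=value, ...), one argument or row to a line, values as JSON. servo_tool: Moves the arm, as the interface text tells. Its arguments: {"type":"object","properties":{"plan":{"type":"array","items":{"type":"object","properties":{"tx":{"type":"number"},"ty":{"type":"number"},"tz":{"type":"number"},"wx":{"type":"number"},"wy":{"type":"number"},"wz":{"type":"number"}}}},"claw":{"type":"number"},"squeeze":{"type":"number"}},"required":["plan"]}

```bash
mkdir -p pics; cat > h.py <<'E'
import numpy as np, cv2
from cell import readout, read_camera, camera_params, robot, nets
from scipy.spatial.transform import Rotation as R
def cam(n):
    p=camera_params(n); o=p['orientation']
    o=np.array(o,float)
    M=R.from_euler('xyz',o).as_matrix() if o.shape==(3,) else (o if o.shape==(3,3) else R.from_quat(o).as_matrix())
    return np.array(p['intrinsics'],float),np.array(p['distortion'],float),np.array(p['origin'],float),M
def proj(n,P):
    K,D,o,M=cam(n); return cv2.projectPoints((np.atleast_2d(P)-o)@M,np.zeros(3),np.zeros(3),K,D)[0][:,0]
def unproj(n,uv,z):
    K,D,o,M=cam(n); q=cv2.undistortPoints(np.array(uv,float).reshape(-1,1,2),K,D)[:,0]
    d=np.c_[q,np.ones(len(q))]@M.T; return o+d*((z-o[2])/d[:,2])[:,None]
E
python3 - <<'E'
from h import *
for n in('scene','top'):
    print(n,camera_params(n))
    cv2.imwrite(f'pics/{n}0.png',read_camera(n))
    for q in('cradle','meter','back_wall','lip_edge','meter_center','tab_pin','tab_edge','tab_ridge','tape_measure','spring_clamp','offcut'):
        r=nets.spot_in(n,q); print(q,[(np.round(x['centre'],4).tolist(),round(x['conf'],2)) for x in r[:2]])
s=readout.get_obs(); print(s)
E
```

```text
scene {'intrinsics': array([[376.34767189,   0.        , 318.65773173],
       [  0.        , 376.34767189, 202.97522188],
       [  0.        ,   0.        ,   1.        ]]), 'distortion': array([-0.00266852,  0.        ,  0.        ,  0.        ,  0.        ]), 'origin': array([-0.0135461 ,  0.58404016,  0.4762749 ]), 'orientation': array([-2.06962012,  0.01430112, -2.39719718])}
cradle [([0.5459, 0.0638, 0.0335], 0.87), ([0.4767, -0.1465, 0.0131], 0.72)]
meter [([0.4823, 0.018, 0.0259], 0.98)]
back_wall [([0.5436, 0.0665, 0.0314], 0.85)]
lip_edge [([0.5435, 0.0633, 0.0322], 0.86)]
meter_center [([0.4859, 0.021, 0.0245], 0.97)]
tab_pin []
tab_edge [([0.5495, 0.0847, 0.0774], 0.63), ([0.5482, 0.0864, 0.077], 0.57)]
tab_ridge [([0.5479, 0.0863, 0.0762], 0.81), ([0.5441, 0.0681, 0.0311], 0.42)]
tape_measure [([0.5569, -0.0907, 0.0391], 0.78), ([0.5495, 0.0853, 0.0759], 0.66)]
spring_clamp [([0.4773, -0.154, 0.0152], 0.72)]
offcut [([0.5463, 0.0666, 0.0311], 0.46)]
top {'intrinsics': array([[474.5348454 ,   0.        , 325.58782989],
       [  0.        , 474.5348454 , 200.52061006],
 
[... 868 characters left out ...]
([-1.38918669,  0.33318355,  0.03988708,  1.46541128, -0.01341797,
        1.34328678, -0.0584735 ]), 'joint_vel': array([ 7.78532326e-05,  1.29770211e-03,  1.89381261e-03,  9.49480546e-04,
        8.26369865e-04, -3.95175874e-04, -3.64447724e-04]), 'joint_torque': array([-1.30214448e-03, -6.58314371e+01,  1.36203624e+00, -4.05822301e+01,
        1.65255892e-02,  2.88615862e-03, -2.33408019e-05]), 'tcp_pos': array([0.18012752, 0.6245135 , 0.23931282]), 'eef_rot': array([-3.14156752e+00, -2.85923053e-05,  2.86078693e+00]), 'force': array([-0.07572277,  0.08333247,  0.60839525]), 'ft_torque': array([ 0.01841154,  0.02773394, -0.01817302]), 'gripper_force': 0.0, 'grip_width': 0.995776122114459}
```

```bash
python3 - <<'E'
from h import *
print(proj('top',[[.55,.05,.03],[.47,.02,0],[.62,.05,0]]),proj('scene',[[.55,.05,.03]]))
a=cv2.imread('pics/top0.png'); s=cv2.imread('pics/scene0.png')
u,v=proj('top',[[.54,.04,.03]])[0].astype(int); print(u,v)
c=a[v-75:v+75,u-100:u+100]; cv2.imwrite('pics/topc.png',cv2.resize(c,(800,600),interpolation=cv2.INTER_CUBIC)); print('crop0',u-100,v-75)
u,v=proj('scene',[[.53,.04,.03]])[0].astype(int)
x0,y0=max(0,u-100),max(0,v-75); c=s[y0:y0+150,x0:x0+200]; cv2.imwrite('pics/scec.png',cv2.resize(c,(800,600),interpolation=cv2.INTER_CUBIC)); print(x0,y0)
E
```

```text
[[309.5284168  184.34318273]
 [323.86985112 221.78649986]
 [309.56494761 155.54257105]] [[299.17952987 212.21536583]]
314 188
crop0 214 113
208 138
```

View pics/topc.png

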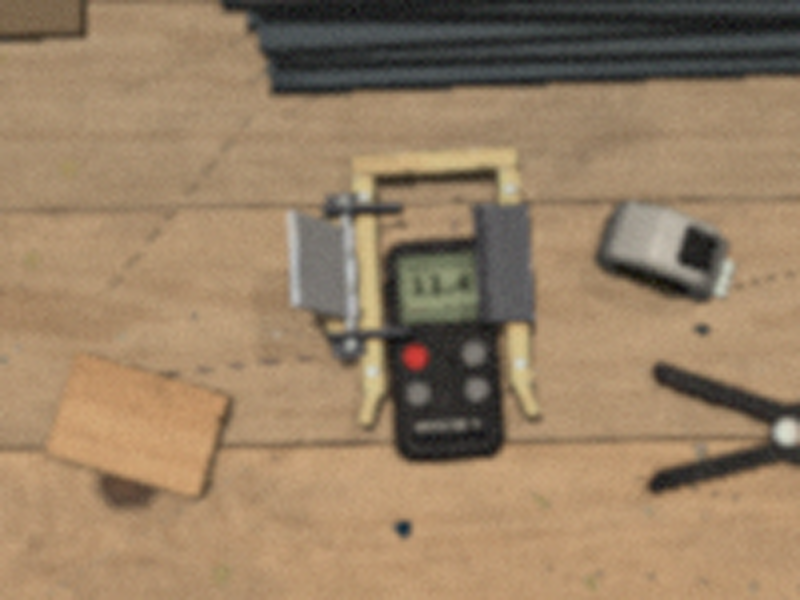

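View pics/scec.png

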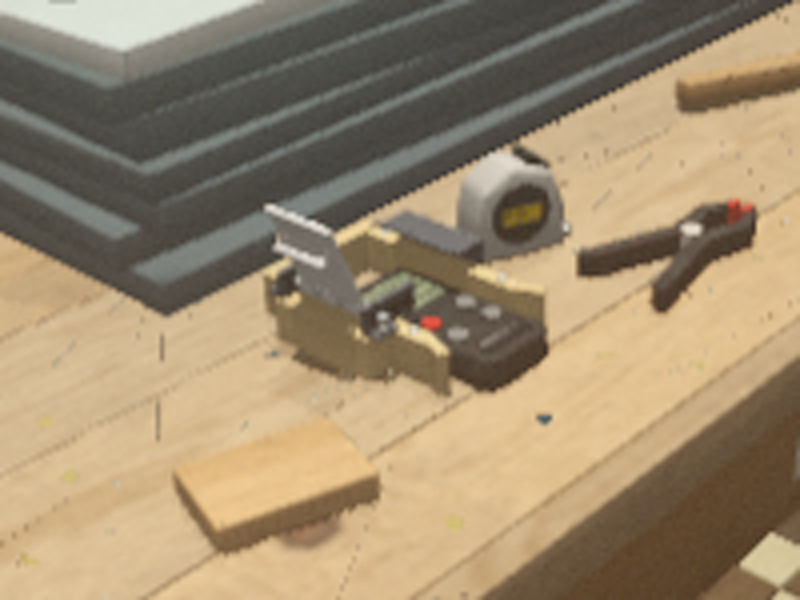

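View pics/top0.png

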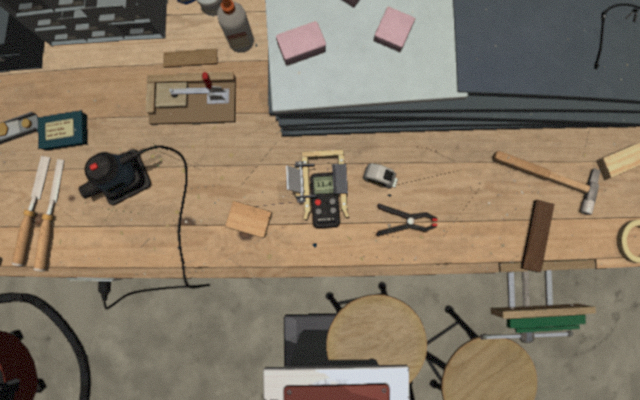

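```bash
cat > fit.py <<'E'
from h import *
from scipy.optimize import least_squares
def T(p,P): 
    c,s=np.cos(p[2]),np.sin(p[2]); P=np.array(P,float)/1000
    return np.c_[p[0]+c*P[:,0]-s*P[:,1],p[1]+s*P[:,0]+c*P[:,1],P[:,2]]
def inv(p,W):
    c,s=np.cos(p[2]),np.sin(p[2]); d=np.atleast_2d(W)-[p[0],p[1],0]
    return np.c_[c*d[:,0]+s*d[:,1],-s*d[:,0]+c*d[:,1],d[:,2]]*1000
E
python3 - <<'E'
from fit import *
P=[[72,46,30],[72,-46,30],[60,34,30],[60,-34,30],[37,-49,47],[-27,-49,47],[37,-18,51],[-27,-18,51]]
uv=np.array([[354,157],[517,150],[376,179],[499,173],[527,205],[533,321],[474,205],[480,322]])/4+[214,113]-.375
f=lambda p:(proj('top',T(p,P))-uv).ravel()
r=least_squares(f,[.55,.03,0]); print(r.x,r.fun.round(1))
np.save('cr.npy',r.x); p=r.x
m=np.array([[447,458],[391,350],[505,350],[437,241]])/4+[214,113]-.375
print('meter near/left/right/far in cradle',inv(p,unproj('top',m,.020)).round(1))
for n in('meter','tape_measure','spring_clamp','offcut','tab_ridge','tab_edge'):
    for c in('top',):
        for x in nets.spot_in(c,n)[:2]: print(n,inv(p,x['centre']).round(0),x['conf'])
# tab edge/angle: candidates
te=np.array([[290,212],[297,306]])/4+[214,113]-.375
for a in(1.6,1.8,1.9,2.0,2.1,2.2):
    e=[[30,54+66*np.cos(a),38+66*np.sin(a)],[-20,54+66*np.cos(a),38+66*np.sin(a)]]
    print(a,((proj('top',T(p,e))+.375-[214,113])*4).round(0).tolist(),((proj('scene',T(p,e))+.375-[208,138])*4).round(0).tolist())
print('scene check',((proj('scene',T(p,P))+.375-[208,138])*4).round(0).tolist())
E
```

```text
[0.5521649  0.01825891 0.03491539] [-0.6 -0.1  0.5 -0.4 -0.4 -0.5 -0.1 -0.5  0.6 -0.   0.8  0.5 -0.5  0.3
 -0.4  0.7]
meter near/left/right/far in cradle [[-95.1   2.   20. ]
 [-34.6  29.6  20. ]
 [-37.7 -32.6  20. ]
 [ 24.4   1.5  20. ]]
meter [[-39.   4.  18.]] 0.63
tape_measure [[   5. -123.   58.]] 0.96
spring_clamp [[-43.   5.  20.]] 0.68
spring_clamp [[ -93. -178.   19.]] 0.62
offcut [[-71. 178.  17.]] 0.58
offcut [[ 8. 32. 36.]] 0.28
tab_ridge [[ 6. 62. 71.]] 0.89
tab_edge [[12. 35. 38.]] 0.72
tab_edge [[ 5. 63. 77.]] 0.56
1.6 [[337.0, 207.0], [341.0, 305.0]] [[297.0, 183.0], [361.0, 208.0]]
1.8 [[362.0, 207.0], [367.0, 304.0]] [[314.0, 178.0], [377.0, 202.0]]
1.9 [[375.0, 207.0], [380.0, 304.0]] [[322.0, 177.0], [385.0, 201.0]]
2.0 [[387.0, 207.0], [392.0, 304.0]] [[329.0, 178.0], [392.0, 201.0]]
2.1 [[399.0, 208.0], [403.0, 304.0]] [[336.0, 179.0], [399.0, 203.0]]
2.2 [[410.0, 208.0], [414.0, 305.0]] [[343.0, 181.0], [406.0, 205.0]]
scene check [[264.0, 270.0], [366.0, 217.0], [292.0, 268.0], [367.0, 229.0], [408.0, 207.0], [486.0, 237.0], [375.0, 219.0], [453.0, 249.0]]
```

```bash
cat > go.py <<'E'
from fit import *
p=np.load('cr.npy'); YB=p[2]+np.pi/2
def step(W,yaw=None,pos=None,rot=None):
    s=readout.get_obs(); pos=s['tcp_pos'] if pos is None else pos; M=R.from_euler('xyz',s['eef_rot'] if rot is None else rot)
    t=M.inv().apply(np.array(W)-pos)/.3
    w=(M.inv()*R.from_euler('xyz',[np.pi,0,YB if yaw is None else yaw])).as_rotvec()/np.pi
    print('W',np.round(W,4),'t',t.round(4),'w',w.round(4))
def C(x,y,z): return T(p,[[x,y,z]])[0]   # cradle mm -> world
E
python3 - <<'E'
from go import *
step([.40,.42,.22]); step([.46,.25,.2])
print(C(-120,-1,100),C(-120,-1,22),YB)
E
```

```text
W [0.4  0.42 0.22] t [-0.893  -0.4518  0.0643] w [-0.      0.      0.3995]
W [0.46 0.25 0.2 ] t [-1.2423 -0.9408  0.1311] w [-0.      0.      0.3995]
[0.43227295 0.01307053 0.1       ] [0.43227295 0.01307053 0.022     ] 1.6057117142087496
```

Call:
servo_tool(
  plan=[
    {"tx": -0.893, "ty": -0.452, "tz": 0.064, "wz": 0.4},
    {"tx": -0.893, "ty": -0.452, "tz": 0.064, "wz": 0.4},
    {"tx": -0.893, "ty": -0.452, "tz": 0.064, "wz": 0.4},
    {"tx": -0.893, "ty": -0.452, "tz": 0.064, "wz": 0.4},
    {"tx": -0.893, "ty": -0.452, "tz": 0.064, "wz": 0.4},
  ],
  claw=0,
  squeeze=20,
)

```text
invalid input
```

```bash
python3 - <<'E'
from go import *
print(readout.get_obs())
step([.45,.2,.2]);step([.44,.05,.15])
E
```

```text
{'t': 1.5, 'qpos': array([-1.38916415,  0.33321173,  0.03990568,  1.46543618, -0.01338633,
        1.34332661, -0.05849804]), 'joint_vel': array([ 8.42900144e-04,  1.64869565e-05,  1.41683776e-03, -2.70058148e-04,
        8.09664776e-04,  5.58986322e-06, -7.49751525e-04]), 'joint_torque': array([ 2.35056259e-04, -6.58298635e+01,  1.36338226e+00, -4.05814075e+01,
        1.67434366e-02,  2.82129273e-03,  2.55880565e-05]), 'tcp_pos': array([0.18015783, 0.62447873, 0.23928266]), 'eef_rot': array([-3.14147728e+00,  1.48908828e-05,  2.86072908e+00]), 'force': array([-0.05237638, -1.16510423,  1.23690034]), 'ft_torque': array([-0.03779487,  0.00911776, -0.0142963 ]), 'gripper_force': 0.0, 'grip_width': 0.9966152738569007}
W [0.45 0.2  0.2 ] t [-1.2564 -1.1102  0.1311] w [-0.      0.      0.3995]
W [0.44 0.05 0.15] t [-1.363  -1.5998  0.2978] w [-0.      0.      0.3995]
```

Call:
servo_tool(
  plan=[
    {"tx": -0.893, "ty": -0.452, "tz": 0.064, "wx": 0, "wy": 0, "wz": 0.4},
    {"tx": -0.893, "ty": -0.452, "tz": 0.064, "wx": 0, "wy": 0, "wz": 0.4},
    {"tx": -0.893, "ty": -0.452, "tz": 0.064, "wx": 0, "wy": 0, "wz": 0.4},
    {"tx": -0.893, "ty": -0.452, "tz": 0.064, "wx": 0, "wy": 0, "wz": 0.4},
    {"tx": -0.893, "ty": -0.452, "tz": 0.064, "wx": 0, "wy": 0, "wz": 0.4},
  ],
  claw=0,
  squeeze=20,
)

```text
t: 2.12
tcp_pos: [0.4019, 0.4178, 0.2203]
eef_rot: [3.141, -0.0, 1.915]
force: [0.5, 0.8, -0.2]
grip_width: -0.001
gripper_force: 0.0
```

```bash
python3 - <<'E'
from go import *
s=readout.get_obs(); print(s['t'],s['tcp_pos'],s['eef_rot'],s['qpos'],s['grip_width'])
step([.45,.2,.2]);step([.44,.05,.15])
E
```

```text
2.125 [0.40186463 0.41780192 0.22032644] [ 3.14099673e+00 -1.02722687e-04  1.91548920e+00] [-1.14616896  0.20186756  0.30580723  1.6819589  -0.06309825  1.26689269
 -0.48263908] -0.0009150109000410186
W [0.45 0.2  0.2 ] t [-0.7375 -0.0944  0.0676] w [ 0.0002 -0.0001  0.0986]
W [0.44 0.05 0.15] t [-1.1969 -0.2948  0.2341] w [ 0.0002 -0.0001  0.0986]
```

Call:
servo_tool(
  plan=[
    {"tx": -0.738, "ty": -0.094, "tz": 0.068, "wx": 0, "wy": 0, "wz": 0.0986},
    {"tx": -0.738, "ty": -0.094, "tz": 0.068, "wx": 0, "wy": 0, "wz": 0.0986},
    {"tx": -0.738, "ty": -0.094, "tz": 0.068, "wx": 0, "wy": 0, "wz": 0.0986},
    {"tx": -0.738, "ty": -0.094, "tz": 0.068, "wx": 0, "wy": 0, "wz": 0.0986},
  ],
)

```text
t: 2.62
tcp_pos: [0.4505, 0.1991, 0.1998]
eef_rot: [3.141, -0.0, 1.61]
force: [0.5, 0.9, 0.2]
grip_width: -0.004
gripper_force: 0.0
```

```bash
python3 - <<'E'
from go import *
s=readout.get_obs(); print(s['t'],s['tcp_pos'],s['eef_rot'],s['qpos'],s['grip_width'])
step(C(-120,-1,110)); step(C(-120,-1,60));step(C(-120,-1,22))
E
```

```text
2.625 [0.45047248 0.19913844 0.19977528] [ 3.14138350e+00 -3.21351844e-04  1.61034831e+00] [-0.97121206  0.02525638  0.47705014  1.91300692 -0.01262403  1.20584564
 -0.45023815] -0.0035056063877274162
W [0.4323 0.0131 0.11  ] t [-0.6174 -0.0852  0.299 ] w [ 0.0001 -0.0001  0.0015]
W [0.4323 0.0131 0.06  ] t [-0.6175 -0.0852  0.4657] w [ 0.0001 -0.0001  0.0015]
W [0.4323 0.0131 0.022 ] t [-0.6175 -0.0853  0.5924] w [ 0.0001 -0.0001  0.0015]
```

Call:
servo_tool(
  plan=[
    {"tx": -0.617, "ty": -0.085, "tz": 0.2, "wx": 0, "wy": 0, "wz": 0.0015},
    {"tx": -0.617, "ty": -0.085, "tz": 0.3, "wx": 0, "wy": 0, "wz": 0.0015},
    {"tx": -0.617, "ty": -0.085, "tz": 0.4, "wx": 0, "wy": 0, "wz": 0.0015},
    {"tx": -0.617, "ty": -0.085, "tz": 0.466, "wx": 0, "wy": 0, "wz": 0.0015},
    {"tx": -0.617, "ty": -0.085, "tz": 0.466, "wx": 0, "wy": 0, "wz": 0.0015},
  ],
)

```text
t: 3.25
tcp_pos: [0.4298, 0.014, 0.0576]
eef_rot: [-3.137, 0.002, 1.605]
force: [0.4, -0.5, -0.7]
grip_width: -0.004
gripper_force: 0.0
```

```bash
python3 - <<'E'
from go import *
s=readout.get_obs(); print(s['t'],s['tcp_pos'],s['eef_rot'],s['qpos'])
step(C(-120,-1,30));step(C(-120,-1,20))
im=read_camera('scene')
W=C(-120,-1,60)
u,v=proj('scene',[s['tcp_pos']])[0]
print(proj('scene',[s['tcp_pos']-[0,0,.008],s['tcp_pos']-[0,0,.021]])) 
x0,y0=int(u)-60,int(v)-60; cv2.imwrite('pics/s1.png',cv2.resize(im[y0:y0+100,x0:x0+130],None,fx=6,fy=6,interpolation=cv2.INTER_CUBIC)); print(x0,y0)
E
```

```text
3.25 [0.42977174 0.01396183 0.05760622] [-3.13654689e+00  2.07799164e-03  1.60498975e+00] [-0.77622871  0.07927632  0.66987165  2.20171532 -0.06143711  0.8837994
 -0.03445469]
W [0.4323 0.0131 0.03  ] t [-0.0031  0.0087  0.092 ] w [-0.0016  0.0007 -0.0002]
W [0.4323 0.0131 0.02  ] t [-0.003   0.0089  0.1253] w [-0.0016  0.0007 -0.0002]
[[348.50759491 216.30911787]
 [348.37012939 221.3133472 ]]
288 153
```

View pics/s1.png

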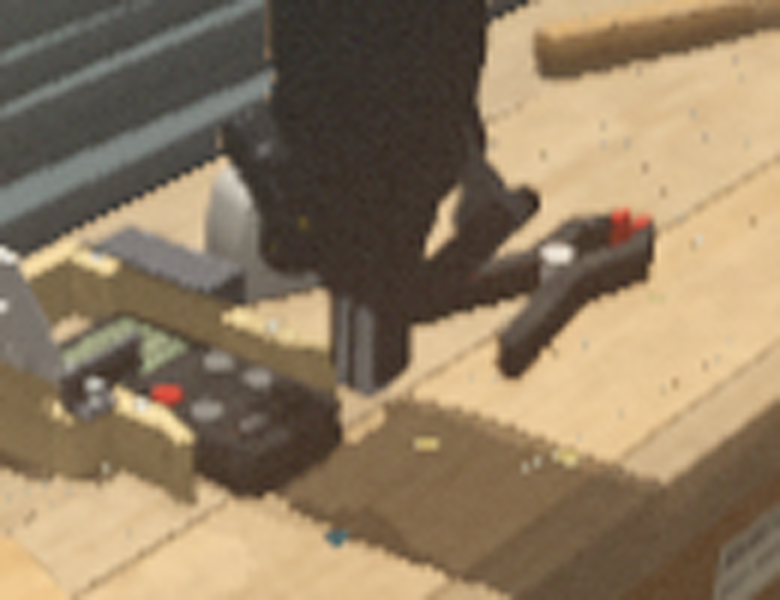

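Call:
servo_tool(
  plan=[
    {"tx": 0, "ty": 0.004, "tz": 0.09, "wx": 0, "wy": 0, "wz": 0},
    {"tx": 0, "ty": 0.004, "tz": 0.138, "wx": 0, "wy": 0, "wz": 0},
    {"tx": 0, "ty": 0.004, "tz": 0.138, "wx": 0, "wy": 0, "wz": 0},
  ],
)

```text
t: 3.68
tcp_pos: [0.4335, 0.017, 0.0185]
eef_rot: [-3.141, 0.0, 1.61]
force: [0.3, 0.1, 0.0]
grip_width: 0.002
gripper_force: 0.0
```

```bash
python3 - <<'E'
from go import *
s=readout.get_obs(); print(s['t'],s['tcp_pos'],inv(p,s['tcp_pos']),s['eef_rot'],s['force'])
step(C(-95-14.5,-1.5,17));step(C(-62.5-14.5,-1.5,17))
E
```

```text
3.675 [0.43346027 0.01702949 0.0185189 ] [[-118.67520092    2.91510067   18.51889912]] [-3.14069592e+00  4.59682418e-04  1.60981129e+00] [0.30937447 0.14878334 0.03209684]
W [0.4428 0.0129 0.017 ] t [-0.0148  0.0305  0.005 ] w [-0.0003  0.0001  0.0013]
W [0.4753 0.0141 0.017 ] t [-0.0153  0.1389  0.0049] w [-0.0003  0.0001  0.0013]
```

Call:
servo_tool(
  plan=[
    {"tx": -0.015, "ty": 0.02, "tz": 0.006, "wx": 0, "wy": 0, "wz": 0.0013},
    {"tx": -0.015, "ty": 0.04, "tz": 0.006, "wx": 0, "wy": 0, "wz": 0.0013},
    {"tx": -0.015, "ty": 0.07, "tz": 0.006, "wx": 0, "wy": 0, "wz": 0.0013},
    {"tx": -0.015, "ty": 0.1, "tz": 0.006, "wx": 0, "wy": 0, "wz": 0.0013},
    {"tx": -0.015, "ty": 0.12, "tz": 0.006, "wx": 0, "wy": 0, "wz": 0.0013},
  ],
)

```text
t: 4.3
tcp_pos: [0.4696, 0.0133, 0.017]
eef_rot: [-3.14, -0.0, 1.605]
force: [-9.6, -1.0, 12.1]
grip_width: 0.001
gripper_force: 6.5
```

```bash
python3 - <<'E'
from go import *
s=readout.get_obs(); print(s['t'],s['tcp_pos'],inv(p,s['tcp_pos']),s['eef_rot'],s['force'])
step(C(-62.5-14.5,-1.5,17))
im=read_camera('top'); cv2.imwrite('pics/t2.png',cv2.resize(im[143:243,264:394],None,fx=6,fy=6,interpolation=cv2.INTER_CUBIC))
E
```

```text
4.3 [0.46964879 0.01332734 0.0170391 ] [[-82.63797559  -2.04806498  17.03910046]] [-3.13969230e+00 -3.16998476e-04  1.60460607e+00] [-9.57311275 -1.00559178 12.09278976]
W [0.4753 0.0141 0.017 ] t [0.0018 0.0188 0.0001] w [-0.0006 -0.0001 -0.0004]
```

View pics/t2.png

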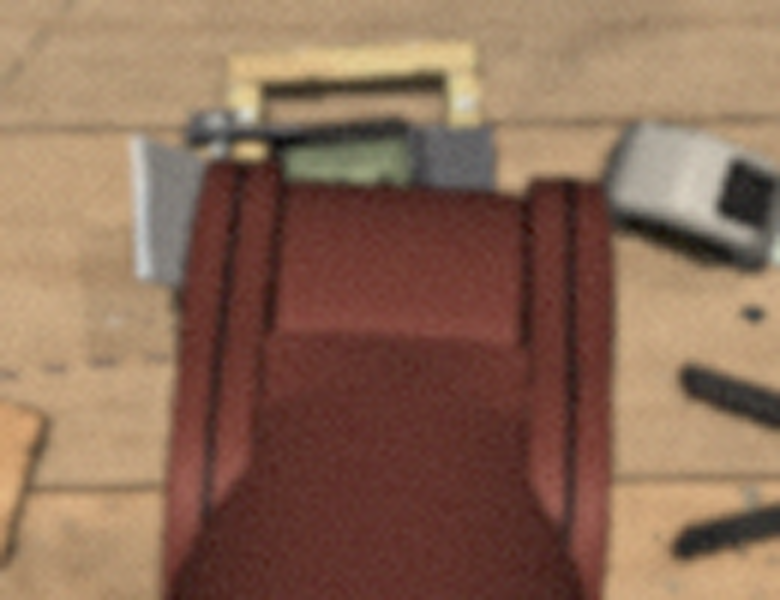

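Call:
servo_tool(
  plan=[
    {"tx": 0, "ty": 0, "tz": 0, "wx": 0, "wy": 0, "wz": 0},
  ],
)

```text
t: 4.47
tcp_pos: [0.4703, 0.0134, 0.017]
eef_rot: [-3.141, -0.0, 1.605]
force: [-2.2, -0.3, 3.3]
grip_width: -0.0
gripper_force: 1.7
```

```bash
python3 - <<'E'
from go import *
s=readout.get_obs(); print(s['t'],s['tcp_pos'],inv(p,s['tcp_pos']),s['force'],s['ft_torque'])
print(inv(p,unproj('top',[[264+340/6,143+126/6]],.02)),inv(p,unproj('top',[[264+350/6,143+135/6]],.02)), inv(p,unproj('top',[[264+350/6,143+90/6]],.0)))
im=read_camera('scene')
x0,y0=250,150;cv2.imwrite('pics/s3.png',cv2.resize(im[y0:y0+95,x0:x0+130],None,fx=6,fy=6,interpolation=cv2.INTER_CUBIC))
E
```

```text
4.475 [0.4702722  0.01336722 0.01702968] [[-82.01354901  -2.02997464  17.02967823]] [-2.20303593 -0.32304295  3.34704739] [-0.0845731   0.40822752  0.05871621]
[[44.49840076  5.36842998 20.        ]] [[40.95600919  1.86106735 20.        ]] [[61.82264261  0.8698061   0.        ]]
```

View pics/s3.png

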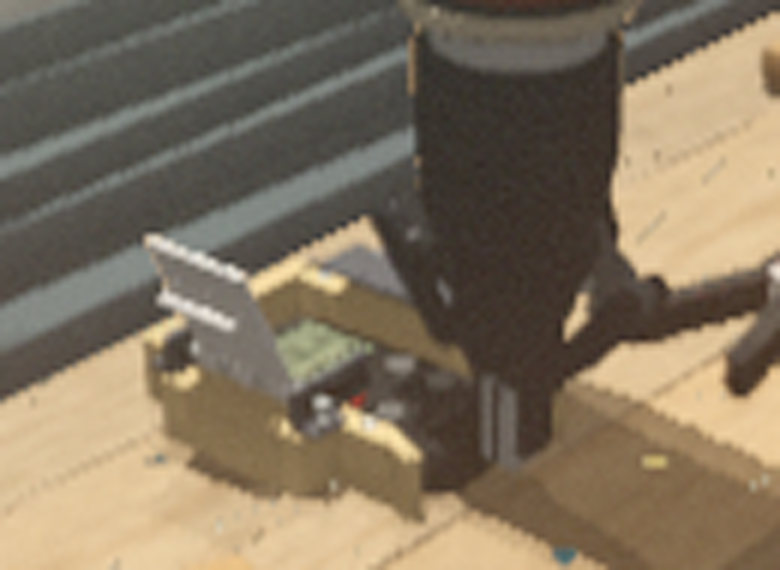

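Call:
servo_tool(
  plan=[
    {"tx": 0.001, "ty": 0.012, "tz": 0, "wx": 0, "wy": 0, "wz": 0},
    {"tx": 0.001, "ty": 0.022, "tz": 0, "wx": 0, "wy": 0, "wz": 0},
    {"tx": 0.001, "ty": 0.032, "tz": 0, "wx": 0, "wy": 0, "wz": 0},
    {"tx": 0.001, "ty": 0.032, "tz": 0, "wx": 0, "wy": 0, "wz": 0},
  ],
)

```text
t: 5.03
tcp_pos: [0.4793, 0.0139, 0.0169]
eef_rot: [-3.141, -0.0, 1.605]
force: [-4.8, -0.7, 7.6]
grip_width: 0.001
gripper_force: 3.6
```

```bash
python3 - <<'E'
from go import *
s=readout.get_obs(); print(s['t'],s['tcp_pos'],inv(p,s['tcp_pos']),s['force'],s['ft_torque'])
im=read_camera('top')
for q in ('meter',):
    r=nets.cut_out('top',q)
    for x in r[:2]:
        ys,xs=np.where(x['pixels']); print(x['conf'],len(ys),ys.min(),ys.max(),xs.min(),xs.max(), inv(p,unproj('top',[[xs[ys==ys.min()].mean(),ys.min()-.5]],.02)))
E
```

```text
5.025 [0.47925284 0.01394415 0.01689411] [[-73.01824195  -1.76689507  16.89410931]] [-4.81020976 -0.74545856  7.58686892] [-0.0897359   0.91066084 -0.0807955 ]
0.67 181 166 189 286 295 [[44.72618729 76.45418013 20.        ]]
0.66 109 158 165 312 333 [[ 58.28777632 -11.54476658  20.        ]]
```

Call:
servo_tool(
  plan=[
    {"tx": 0, "ty": 0.008, "tz": 0, "wx": 0, "wy": 0, "wz": 0},
    {"tx": 0, "ty": 0.013, "tz": 0, "wx": 0, "wy": 0, "wz": 0},
    {"tx": 0, "ty": 0.013, "tz": 0, "wx": 0, "wy": 0, "wz": 0},
  ],
)

```text
t: 5.5
tcp_pos: [0.4808, 0.014, 0.0167]
eef_rot: [-3.136, -0.001, 1.605]
force: [-16.3, -0.7, 21.2]
grip_width: 0.001
gripper_force: 11.6
```

```bash
python3 - <<'E'
from go import *
s=readout.get_obs(); print(s['t'],s['tcp_pos'],inv(p,s['tcp_pos']),s['force'],s['ft_torque'])
im=read_camera('top'); cv2.imwrite('pics/t4.png',cv2.resize(im[143:193,284:364],None,fx=10,fy=10,interpolation=cv2.INTER_CUBIC))
E
```

```text
5.5 [0.48078973 0.01404287 0.01670125] [[-71.47884366  -1.7218902   16.70125043]] [-16.25150806  -0.7379839   21.23713443] [-0.12459262  3.26319519  0.00990229]
```

View pics/t4.png

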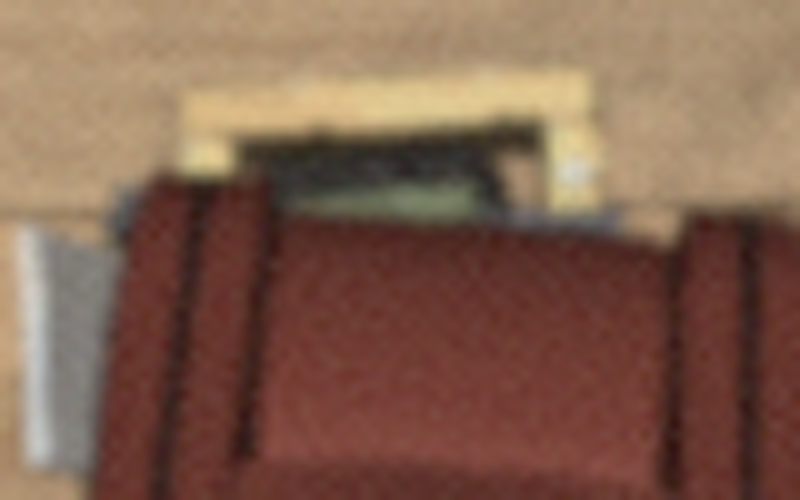

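Call:
servo_tool(
  plan=[
    {"tx": 0, "ty": -0.08, "tz": 0, "wx": 0, "wy": 0, "wz": 0},
    {"tx": 0, "ty": -0.13, "tz": -0.1, "wx": 0, "wy": 0, "wz": 0},
    {"tx": 0.1, "ty": -0.12, "tz": -0.3, "wx": 0, "wy": 0, "wz": 0},
    {"tx": 0.2, "ty": -0.1, "tz": -0.42, "wx": 0, "wy": 0, "wz": 0},
    {"tx": 0.3, "ty": -0.05, "tz": -0.42, "wx": 0, "wy": 0, "wz": 0},
  ],
)

```text
t: 6.18
tcp_pos: [0.4675, 0.1058, 0.1464]
eef_rot: [3.136, -0.004, 1.605]
force: [0.1, 0.1, -0.8]
grip_width: -0.001
gripper_force: 0.0
```

```bash
python3 - <<'E'
from go import *
s=readout.get_obs(); print(s['t'],s['tcp_pos'],inv(p,s['tcp_pos']),s['eef_rot'],s['force'])
im=read_camera('top')
for q in('meter','tab_edge'):
  for x in nets.spot_in('top',q)[:2]: print(q,inv(p,x['centre']).round(0),x['conf'])
step(C(5,122,140)); step(C(5,122,80))
E
```

```text
6.175 [0.46746298 0.10580141 0.14643976] [[-81.5943339   90.44594607 146.43976003]] [ 3.13553597 -0.00446047  1.60526273] [ 0.11688989  0.0521608  -0.78583466]
meter [[-4.  7. 19.]] 0.9
meter [[13. 23. 33.]] 0.24
tab_edge [[ 8. 59. 63.]] 0.53
W [0.5529 0.1404 0.14  ] t [0.1064 0.2942 0.0106] w [ 0.0004 -0.      0.0006]
W [0.5529 0.1404 0.08  ] t [0.1064 0.2939 0.2106] w [ 0.0004 -0.      0.0006]
```

Call:
servo_tool(
  plan=[
    {"tx": 0.1, "ty": 0.12, "tz": 0, "wx": 0, "wy": 0, "wz": 0},
    {"tx": 0.107, "ty": 0.27, "tz": 0.01, "wx": 0, "wy": 0, "wz": 0},
    {"tx": 0.107, "ty": 0.293, "tz": 0.1, "wx": 0, "wy": 0, "wz": 0},
    {"tx": 0.107, "ty": 0.293, "tz": 0.21, "wx": 0, "wy": 0, "wz": 0},
    {"tx": 0.107, "ty": 0.293, "tz": 0.21, "wx": 0, "wy": 0, "wz": 0},
  ],
)

```text
t: 6.95
tcp_pos: [0.5501, 0.1369, 0.0774]
eef_rot: [-3.137, 0.003, 1.603]
force: [-0.1, -0.7, 0.3]
grip_width: 0.002
gripper_force: 0.0
```

```bash
python3 - <<'E'
from go import *
s=readout.get_obs(); print(s['t'],s['tcp_pos'],inv(p,s['tcp_pos']),s['eef_rot'],s['force'])
im=read_camera('top')
for q in('meter','tab_edge','tab_ridge'):
  for x in nets.spot_in('top',q)[:2]: print(q,inv(p,x['centre']).round(0),x['conf'])
for Y,z in((66,71),(42,70),(27,62),(21,55)): step(C(5,Y+11,z+8))
E
```

```text
6.95 [0.55010992 0.13692524 0.07737378] [[  2.08870886 118.66573784  77.37378427]] [-3.13688063e+00  2.81490902e-03  1.60340759e+00] [-0.12247722 -0.70803666  0.26342441]
meter [[-4.  8. 20.]] 0.66
tab_edge [[ 5. 63. 76.]] 0.89
tab_ridge [[   5. -125.   60.]] 0.75
tab_ridge [[ 8. 59. 75.]] 0.61
W [0.5545 0.0954 0.079 ] t [-0.1438  0.0011  0.0072] w [ 0.0006 -0.0002 -0.0005]
W [0.5553 0.0714 0.078 ] t [-0.2238  0.0012  0.0105] w [ 0.0006 -0.0002 -0.0005]
W [0.5558 0.0564 0.07  ] t [-0.2738  0.0013  0.0371] w [ 0.0006 -0.0002 -0.0005]
W [0.556  0.0504 0.063 ] t [-0.2938  0.0013  0.0604] w [ 0.0006 -0.0002 -0.0005]
```

Call:
servo_tool(
  plan=[
    {"tx": 0, "ty": 0, "tz": 0, "wx": 0, "wy": 0, "wz": 0},
    {"tx": 0, "ty": 0, "tz": 0, "wx": 0, "wy": 0, "wz": 0},
  ],
)

```text
t: 7.4
tcp_pos: [0.5522, 0.1388, 0.0805]
eef_rot: [3.141, -0.001, 1.605]
force: [0.6, 0.1, 0.1]
grip_width: -0.002
gripper_force: 0.0
```

```bash
python3 - <<'E'
from go import *
s=readout.get_obs(); print(s['t'],s['tcp_pos'],inv(p,s['tcp_pos']),s['eef_rot'],s['force'])
for Y,z in((66,71),(42,70),(27,62),(21,55)): step(C(5,Y+11,z+8))
E
```

```text
7.4 [0.55219954 0.13881725 0.08046748] [[  4.24310473 120.4836534   80.46747977]] [ 3.14060707e+00 -6.71167068e-04  1.60482383e+00] [0.60085642 0.1096251  0.1025764 ]
W [0.5545 0.0954 0.079 ] t [-0.1449  0.0026  0.0048] w [ 0.0003 -0.0002 -0.0003]
W [0.5553 0.0714 0.078 ] t [-0.2249  0.0027  0.0081] w [ 0.0003 -0.0002 -0.0003]
W [0.5558 0.0564 0.07  ] t [-0.275   0.0027  0.0347] w [ 0.0003 -0.0002 -0.0003]
W [0.556  0.0504 0.063 ] t [-0.295   0.0027  0.058 ] w [ 0.0003 -0.0002 -0.0003]
```

Sweep the tab upright first, then on.

Call:
servo_tool(
  plan=[
    {"tx": -0.05, "ty": 0.001, "tz": 0, "wx": 0, "wy": 0, "wz": 0},
    {"tx": -0.1, "ty": 0.003, "tz": 0.003, "wx": 0, "wy": 0, "wz": 0},
    {"tx": -0.145, "ty": 0.003, "tz": 0.005, "wx": 0, "wy": 0, "wz": 0},
    {"tx": -0.185, "ty": 0.003, "tz": 0.006, "wx": 0, "wy": 0, "wz": 0},
    {"tx": -0.225, "ty": 0.003, "tz": 0.008, "wx": 0, "wy": 0, "wz": 0},
  ],
)

```text
t: 8.02
tcp_pos: [0.555, 0.0703, 0.0772]
eef_rot: [-3.141, -0.0, 1.604]
force: [0.5, 0.2, -0.8]
grip_width: 0.001
gripper_force: 0.8
```

Call:
servo_tool(
  plan=[
    {"tx": 0, "ty": 0, "tz": 0, "wx": 0, "wy": 0, "wz": 0},
  ],
)

```text
t: 8.15
tcp_pos: [0.555, 0.0698, 0.0772]
eef_rot: [-3.141, 0.0, 1.603]
force: [-0.5, 0.1, 0.8]
grip_width: -0.0
gripper_force: 0.2
```

```bash
python3 - <<'E'
from go import *
s=readout.get_obs(); print(s['t'],s['tcp_pos'],inv(p,s['tcp_pos']),s['eef_rot'],s['force'])
for Y,z in((27,62),(21,55),(18,47),(17,40)): step(C(5,Y+11,z+8))
im=read_camera('scene')
x0,y0=245,130;cv2.imwrite('pics/s5.png',cv2.resize(im[y0:y0+95,x0:x0+130],None,fx=6,fy=6,interpolation=cv2.INTER_CUBIC))
# expected tab edge pixels by angle
for a in(.6,.8,1,1.2):
    e=[[x,54-66*np.cos(a),38+66*np.sin(a)] for x in(30,-20)]
    print(a,((proj('scene',T(p,e))-[x0,y0])*6).round(0).tolist())
E
```

```text
8.15 [0.55499082 0.06975287 0.07722106] [[ 4.62176737 51.36392357 77.22106389]] [-3.14131144e+00  4.68067134e-04  1.60285302e+00] [-0.49336622  0.12939758  0.82349829]
W [0.5558 0.0564 0.07  ] t [-0.0445  0.0014  0.0241] w [-0.0001  0.0001 -0.0009]
W [0.556  0.0504 0.063 ] t [-0.0645  0.0015  0.0474] w [-0.0001  0.0001 -0.0009]
W [0.5561 0.0474 0.055 ] t [-0.0745  0.0015  0.0741] w [-0.0001  0.0001 -0.0009]
W [0.5562 0.0464 0.048 ] t [-0.0778  0.0015  0.0974] w [-0.0001  0.0001 -0.0009]
0.6 [[319.0, 341.0], [412.0, 376.0]]
0.8 [[304.0, 325.0], [397.0, 361.0]]
1 [[285.0, 316.0], [379.0, 351.0]]
1.2 [[263.0, 312.0], [358.0, 348.0]]
```

View pics/s5.png

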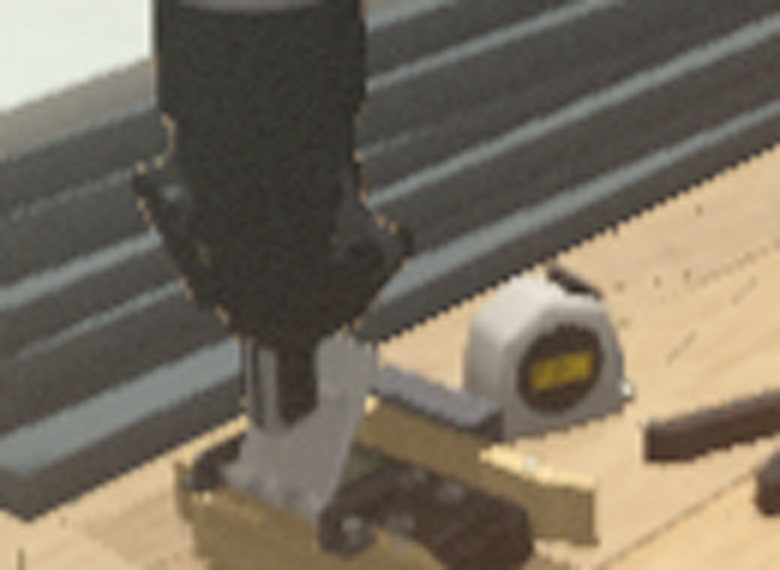

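Call:
servo_tool(
  plan=[
    {"tx": -0.022, "ty": 0.001, "tz": 0.012, "wx": 0, "wy": 0, "wz": 0},
    {"tx": -0.044, "ty": 0.0015, "tz": 0.025, "wx": 0, "wy": 0, "wz": 0},
    {"tx": -0.064, "ty": 0.0015, "tz": 0.048, "wx": 0, "wy": 0, "wz": 0},
    {"tx": -0.073, "ty": 0.0015, "tz": 0.074, "wx": 0, "wy": 0, "wz": 0},
    {"tx": -0.076, "ty": 0.0015, "tz": 0.097, "wx": 0, "wy": 0, "wz": 0},
  ],
)

```text
t: 8.82
tcp_pos: [0.5565, 0.0475, 0.0477]
eef_rot: [3.141, 0.001, 1.604]
force: [0.9, -1.7, 8.7]
grip_width: 0.004
gripper_force: 4.7
```

Call:
servo_tool(
  plan=[
    {"tx": 0, "ty": 0, "tz": 0, "wx": 0, "wy": 0, "wz": 0},
  ],
)

```text
t: 8.95
tcp_pos: [0.5565, 0.0475, 0.0479]
eef_rot: [3.142, 0.001, 1.604]
force: [-0.0, -1.6, 4.1]
grip_width: -0.001
gripper_force: 2.2
```

```bash
python3 - <<'E'
from go import *
s=readout.get_obs(); print(s['t'],s['tcp_pos'],inv(p,s['tcp_pos']),s['eef_rot'],s['force'],s['ft_torque'])
im=read_camera('scene')
x0,y0=265,150;cv2.imwrite('pics/s6.png',cv2.resize(im[y0:y0+75,x0:x0+100],None,fx=8,fy=8,interpolation=cv2.INTER_CUBIC))
for a in(0,.1,.2,.3):
  for sl in(0,10):
    e=[[x,54-sl-66*np.cos(a),38+66*np.sin(a)] for x in(30,-20)]
    print(a,sl,((proj('scene',T(p,e))-[x0,y0])*8).round(0).tolist())
E
```

```text
8.95 [0.55648156 0.04748844 0.0479285 ] [[ 5.33437661 29.0610235  47.92849733]] [3.14158962e+00 9.94362504e-04 1.60395875e+00] [-0.03233764 -1.63461066  4.09412273] [-0.60919054 -0.03169188  0.04572495]
0 0 [[296.0, 389.0], [418.0, 438.0]]
0 10 [[318.0, 378.0], [439.0, 426.0]]
0.1 0 [[295.0, 371.0], [417.0, 420.0]]
0.1 10 [[317.0, 359.0], [438.0, 407.0]]
0.2 0 [[292.0, 353.0], [414.0, 402.0]]
0.2 10 [[314.0, 342.0], [436.0, 390.0]]
0.3 0 [[287.0, 337.0], [410.0, 385.0]]
0.3 10 [[309.0, 325.0], [432.0, 373.0]]
```

View pics/s6.png

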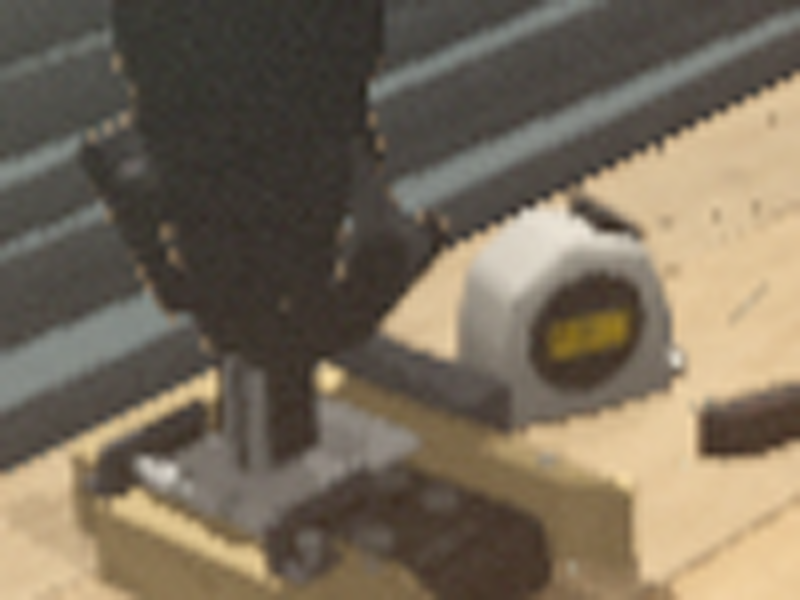

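Call:
servo_tool(
  plan=[
    {"tx": -0.015, "ty": 0, "tz": 0.005, "wx": 0, "wy": 0, "wz": 0},
    {"tx": -0.04, "ty": 0, "tz": 0.006, "wx": 0, "wy": 0, "wz": 0},
    {"tx": -0.065, "ty": -0.001, "tz": 0.006, "wx": 0, "wy": 0, "wz": 0},
    {"tx": -0.09, "ty": -0.001, "tz": 0.006, "wx": 0, "wy": 0, "wz": 0},
    {"tx": -0.112, "ty": -0.001, "tz": 0.006, "wx": 0, "wy": 0, "wz": 0},
  ],
)

```text
t: 9.62
tcp_pos: [0.5579, 0.0167, 0.047]
eef_rot: [3.14, -0.002, 1.606]
force: [-0.6, 4.4, 6.3]
grip_width: 0.004
gripper_force: 3.5
```

Call:
servo_tool(
  plan=[
    {"tx": 0, "ty": 0, "tz": 0, "wx": 0, "wy": 0, "wz": 0},
    {"tx": 0, "ty": 0, "tz": 0, "wx": 0, "wy": 0, "wz": 0},
  ],
)

```text
t: 9.88
tcp_pos: [0.5579, 0.0156, 0.0469]
eef_rot: [3.14, -0.001, 1.605]
force: [0.7, 0.8, 8.0]
grip_width: -0.0
gripper_force: 4.0
```

```bash
python3 - <<'E'
from go import *
s=readout.get_obs(); print(s['t'],s['tcp_pos'],inv(p,s['tcp_pos']),s['eef_rot'],s['force'],s['ft_torque'])
E
```

```text
9.875 [0.55789664 0.01558907 0.04692035] [[ 5.63504319 -2.86829596 46.92035167]] [ 3.14019754e+00 -1.00944200e-03  1.60531343e+00] [0.73850472 0.82616928 7.99368223] [ 0.34417831  0.04138298 -0.0249858 ]
```

Call:
servo_tool(
  plan=[
    {"tx": -0.005, "ty": 0, "tz": 0, "wx": 0, "wy": 0, "wz": 0},
    {"tx": -0.011, "ty": 0, "tz": 0, "wx": 0, "wy": 0, "wz": 0},
    {"tx": -0.011, "ty": 0, "tz": 0, "wx": 0, "wy": 0, "wz": 0},
  ],
)

```text
t: 10.25
tcp_pos: [0.5579, 0.0152, 0.0468]
eef_rot: [3.141, -0.004, 1.607]
force: [-0.7, 8.7, 6.7]
grip_width: 0.0
gripper_force: 6.8
```

```bash
python3 - <<'E'
from go import *
s=readout.get_obs(); print(s['t'],s['tcp_pos'],inv(p,s['tcp_pos']),s['force'],s['ft_torque'])
E
```

```text
10.25 [0.55792807 0.01517732 0.04682832] [[ 5.65208014 -3.28089958 46.82831723]] [-0.73741069  8.68170918  6.65872848] [ 2.16833805  0.0370998  -0.02451481]
```

Call:
servo_tool(
  plan=[
    {"tx": 0.008, "ty": 0, "tz": -0.012, "wx": 0, "wy": 0, "wz": 0},
    {"tx": 0.014, "ty": 0, "tz": -0.03, "wx": 0, "wy": 0, "wz": 0},
    {"tx": 0.02, "ty": 0, "tz": -0.15, "wx": 0, "wy": 0, "wz": 0},
    {"tx": 0.02, "ty": -0.1, "tz": -0.3, "wx": 0, "wy": 0, "wz": 0},
    {"tx": 0.02, "ty": -0.25, "tz": -0.4, "wx": 0, "wy": 0, "wz": 0},
  ],
)

```text
t: 10.88
tcp_pos: [0.4821, 0.0141, 0.1678]
eef_rot: [3.141, 0.002, 1.604]
force: [-0.4, -0.3, 1.6]
grip_width: -0.001
gripper_force: 0.0
```

Call:
servo_tool(
  plan=[
    {"tx": 0.2, "ty": -0.05, "tz": 0, "wx": 0, "wy": 0, "wz": 0},
    {"tx": 0.4, "ty": -0.05, "tz": 0, "wx": 0, "wy": 0, "wz": 0},
    {"tx": 0.6, "ty": -0.05, "tz": 0, "wx": 0, "wy": 0, "wz": 0},
    {"tx": 0.6, "ty": -0.05, "tz": 0, "wx": 0, "wy": 0, "wz": 0},
  ],
)

```text
t: 11.38
tcp_pos: [0.4597, 0.1985, 0.166]
eef_rot: [-3.141, 0.0, 1.612]
force: [-0.1, 0.1, 0.3]
grip_width: 0.0
gripper_force: 0.0
```

```bash
python3 - <<'E'
from go import *
s=readout.get_obs(); print(s['t'],s['tcp_pos'],s['force'])
im=read_camera('top'); x0,y0=264,143; cv2.imwrite('pics/t7.png',cv2.resize(im[y0:y0+75,x0:x0+100],None,fx=8,fy=8,interpolation=cv2.INTER_CUBIC))
for n,e in(('edge',[[x,-40,41] for x in(30,-20)]),('ridge',[[x,-18,51] for x in(25,-15)]),('pin',[[x,26,38] for x in(30,-20)]),('near',[[-64,0,20]])): print(n,((proj('top',T(p,e))-[x0,y0]+.5)*8).round(0).tolist())
E
```

```text
11.375 [0.45972944 0.19854002 0.16599527] [-0.13080284  0.1436995   0.3227391 ]
edge [[627.0, 202.0], [637.0, 385.0]]
ridge [[548.0, 218.0], [555.0, 366.0]]
pin [[383.0, 216.0], [392.0, 399.0]]
near [[497.0, 563.0]]
```

View pics/t7.png

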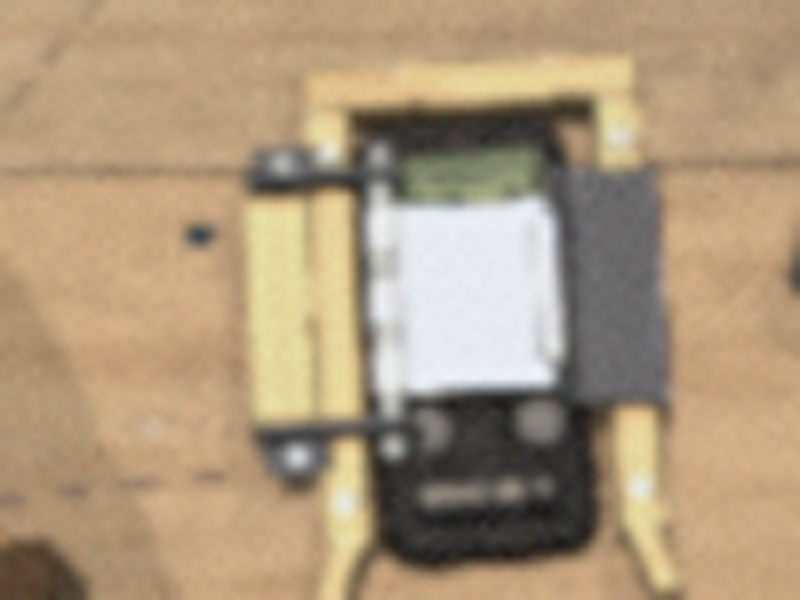

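The picture shows the tab's pin at (383, 216), the ridge at (550, 290) and the meter's near end at y≈563. All three match the fully forward, fully home prediction.

```bash
python3 -c "
from cell import robot
print(robot.job_done())"
```

```text
the job is handed in; nothing more can be done
None
```

The meter is home against the cradle's back wall and the tab is folded, slid fully forward under the lip and staying shut after release; the job is handed in, with no verdict shown.

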